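# Lay out the fitting kit on its picture pads

## Robot

A 7-joint arm with a two-finger parallel gripper is mounted at the origin on a cart in front of the work surface, level with it; the furniture and walls round the work are solid. World frame = base frame: x ahead of the robot, y to its left, z up, the work surface at z = 0. Lengths are in m, angles in rad, forces in N, time in s.
With the tool pointing down it reaches from about 0.4 to 0.85 m from the base axis. Payload 4.5 kg.
Tool frame: the origin (TCP) lies at the very end of the fingers, on their centre line; the grasp point (between the pads) lies 19 mm behind it (r.grip_point_offset is the distance from the TCP to the grasp point, in m); z points along the fingers, y is the line along which they close (so a half turn about z gives the same grasp; the last joint's range is limited). The gripper opens to 88 mm and grips with 3 to 60 N. Pads are 18 mm wide; open, the fingers measure 123 mm over their backs; the gripper's body (75 mm by 187 mm) begins 45 mm behind the grasp point.
Start: joints at [-1.238, 0.689, -0.195, 1.565, 0.157, 0.902, -0.215], TCP at [0.184, 0.597, 0.239] pointing down, gripper open.
Joint ranges: [-3.01, 3.01], [-0.46, 2.08], [-1.47, 1.51], [0.13, 2.56], [-1, 4.14], [0.04, 2.09], [-2.66, 2.66]. Speed limits (rad/s): [2.57, 2.57, 3.14, 3.14, 3.14, 3.14, 3.14].

## Interface

Orientations are given as a unit quaternion [x, y, z, w].
In Python, from plant import r gives the robot as it stands.
- The arm moves only by the tool carry_out, never from a script. Its argument "rows" is a list of rows, each a list of 3 entries, a list of its own where there are three numbers: the shift along the tool's x, y, z in cm, then the turn, a rotation vector about the tool's x, y, z in degrees, then the closure, from 0 (fully open) to 1 (shut). A call has 1 to 12 rows; each row is the pose to reach, as a shift and turn from the pose commanded when the call began, along the tool's axes at that moment; what a row does not reach only later rows make up. A row lasts 1/10 s, in which the tool goes at most 50 mm and 8.59 degrees, less where a joint would pass 70% of its speed; a pose out of reach is approached as far as the arm can. A call with a gripper value outside its range is refused whole. The fingers move at their own pace and stop on an object; "newtons" is the grip in N (left out, the last holds). Time passes only in rows, so rows that repeat a pose let the fingers close. It gives the time, the measured TCP pose, the force, the opening and the grip force at its end, in the units of the state.
- r.get_state(): the state, without advancing time (a new reading comes with each control period).
- r.snapshot(name): name is "scene" or "side" or "wrist"; returns a dict with "image" (400x640x3 uint8, red, green, blue), "fx", "fy", "cx", "cy" (pixels), "pose" (4x4, takes a point from camera to world coordinates). Camera axes: x right, y up, looking along -z (the intrinsics and any distortion apply to the point x, -y, -z); pixel columns grow to the right and rows downward; lengths in m; the calibration is good to about 2 mm. A picture is of the moment at which its call begins. There is no depth.
- r.finish_job(): hands the job in; it is judged then, once.
The state is a dict: "clock": time; "q": joint angles; "qd": joint speeds; "joint_torque": joint torques, N m; "tool_pos": TCP position; "eef_rot": TCP orientation; "contact_force": force on the tool from outside, world axes, zero at the start; "moment": the same for the moment, N m; "opening": opening from 0.0 (shut) to 1.0 (fully open); "finger_force": force on a finger pad.
Only numpy, scipy, OpenCV 4.12 (cv2) and the standard library are available. Lean on these libraries where they do the work, as an engineer would, in place of code of your own. Each camera call takes 0.05 s, during which the arm holds its last target. There are 200 camera calls.

## Task

Lay out the kit for the next fitting job: put the tape measure, the roll of black tape, the piece of square tube and the hex bolt each onto the white pad that carries its picture, centred on the picture, lined up with it and resting the way it lies now (tape measure on its narrow edge, the others flat). Leave the two loose nuts between the pads where they are.

Things in the scene. Friction and masses are not known exactly. Their poses are not given: they have to be found in the camera images.
- measure_center (a point): Yellow tape measure with a black lock button and a steel hook at one end, standing on its narrow edge: case 34 mm wide (x), 70 mm long (y), 62 mm high; the hook sticks out 12 mm beyond the case at the -y end. This point is the centre of the case, 31 mm above its underside. Its z axis points up. Grip it across the 34 mm width.
- tape_center (a point): Roll of black insulating tape lying flat, 60 mm in diameter, 19 mm high; it cannot be gripped in its hole. This point is its centre, 9.5 mm above its underside. Its z axis points up. Grip it across the diameter.
- tube_center (a point): Short dark, rusty piece of square steel tube, 30 x 30 mm, 100 mm long, lying flat. This point is its centre, 15 mm above its underside; y runs along it. Its z axis points up. Grip it across the 30 mm width.
- bolt_center (a point): Grey steel hex-head bolt lying on its side, 81 mm long, head 29 mm wide, shank 16 mm thick. This point is half-way along its length and 13 mm above the surface it lies on; y runs along it, the head at the +y end. Its z axis points up. Grip it across the shank, about 24 mm wide there for the fingers.
- measure_pad_top (a point): White pad, 66 x 112 mm, printed with the tape measure as seen from above in true size: a yellow oblong 36 x 70 mm with a black button and a grey hook at the -y end. The pad is fixed to the bench and 4 mm thick. This point is the centre of the picture, which is the centre of the pad's upper face; y runs along the pad's longer side, x across it, z up.
- tape_pad_top (a point): White square pad, 80 x 80 mm, printed with the tape roll in true size: a black ring, 60 mm across. The pad is fixed to the bench and 4 mm thick. This point is the centre of the picture, which is the centre of the pad's upper face; z up.
- tube_pad_top (a point): White pad, 62 x 124 mm, printed with the square tube in true size: a plain dark oblong 30 x 100 mm. The pad is fixed to the bench and 4 mm thick. This point is the centre of the picture, which is the centre of the pad's upper face; y runs along the pad's longer side, x across it, z up.
- bolt_pad_top (a point): White pad, 62 x 112 mm, printed with the bolt in true size: a black T, shank 16 mm wide, head 27 mm wide at the +y end, 81 mm long. The pad is fixed to the bench and 4 mm thick. This point is the centre of the picture, which is the centre of the pad's upper face; y runs along the pad's longer side, x across it, z up.
- big_nut_center (a point): Loose steel hex nut, 31 x 35 mm, 16 mm high, lying flat on the bench to the left. Not part of the kit: leave it where it is. This point is its centre.
- small_nut_center (a point): Loose steel hex nut, 25 x 28 mm, 13 mm high, lying flat on the bench to the right. Not part of the kit: leave it where it is. This point is its centre.

How it is judged:
At the end, for the whole second after the job is handed in: Each of the four things rests, released and still, on its own pad: its centre within 12 mm of the picture's centre, seated on the pad (height within 6 mm), not tipped (under 0.2 rad), and (except the round tape) its length within 0.21 rad of the picture's, either way round (horizontal distance between measure_center and measure_pad_top below 0.012 m and z of measure_center in the frame of measure_pad_top between 0.025 and 0.037 m and angle between each of measure_center, tape_center, tube_center, bolt_center's own z axis and vertical below 0.2 rad and linear speed of each of measure, tape, tube, bolt below 0.02 m/s and angle between the y axis of measure_center and the y axis of measure_pad_top, either way round below 0.21 rad and horizontal distance between tape_center and tape_pad_top below 0.012 m and z of tape_center in the frame of tape_pad_top between 0.0035 and 0.0155 m and horizontal distance between tube_center and tube_pad_top below 0.012 m and z of tube_center in the frame of tube_pad_top between 0.009 and 0.021 m and angle between the y axis of tube_center and the y axis of tube_pad_top, either way round below 0.21 rad and horizontal distance between bolt_center and bolt_pad_top below 0.012 m and z of bolt_center in the frame of bolt_pad_top between 0.007 and 0.019 m and angle between the y axis of bolt_center and the y axis of bolt_pad_top, either way round below 0.21 rad); the robot touches nothing.
It fails at once if a loose nut was shifted by more than 25 mm (distance of any of big_nut_center, small_nut_center from where it was at the start of the episode above 0.025 m).
It also fails if it takes over 99 s, if anything falls off the work surface, if the arm or the gripper's body presses on something with over 40 N, if the wrist force passes 120 N, or if a joint passes its speed limit or range.

## Working session

There is one attempt and no reset: what is moved stays moved. The work goes in short steps, Python scripts to look and compute and a tool call to move; the robot and the scene stay as the last step left them, time stands still between calls to the robot, and variables do not carry over. Pictures are saved under pics/ and viewed, at most 14 in all, crops included, and the job is handed in when it is done.

Besides the shell and the picture viewer there is one more tool, called after "Emit:" by a JSON object that holds its "op" and its "data". carry_out: Moves the arm, as the interface text tells. Its arguments: {"type":"object","properties":{"rows":{"type":"array"},"newtons":{"type":"number"}},"required":["rows"]}

```bash
mkdir -p pics; ls
python3 - <<'E'
from plant import r
import cv2
for n in("scene","side","wrist"):
    s=r.snapshot(n); cv2.imwrite(f"pics/{n}0.png",s["image"][:,:,::-1]); print(n,s["fx"],s["fy"],s["cx"],s["cy"],s["pose"].round(3).tolist() if hasattr(s["pose"],"round") else s["pose"], [k for k in s])
print(r.get_state(), r.grip_point_offset)
E
```

```text
pics
scene 437.91760452051426 437.91760452051426 317.4358166509133 201.80524709582403 [[0.706, 0.292, -0.646, -0.173], [-0.709, 0.284, -0.646, -0.768], [-0.005, 0.913, 0.407, 0.525], [0.0, 0.0, 0.0, 1.0]] ['image', 'fx', 'fy', 'cx', 'cy', 'pose']
side 440.20853505398793 440.20853505398793 314.814882949039 192.1176650059961 [[-1.0, -0.031, 0.004, 0.557], [0.018, -0.476, 0.879, 0.935], [-0.026, 0.879, 0.476, 0.569], [0.0, 0.0, 0.0, 1.0]] ['image', 'fx', 'fy', 'cx', 'cy', 'pose']
wrist 291.8278618386776 291.8278618386776 321.4312374885984 200.4011532218058 [[0.294, -0.906, -0.305, 0.106], [0.956, 0.278, 0.094, 0.623], [-0.001, -0.319, 0.948, 0.383], [0.0, 0.0, 0.0, 1.0]] ['image', 'fx', 'fy', 'cx', 'cy', 'pose']
{'clock': 0.15, 'q': array([-1.23818817,  0.68973698, -0.19452551,  1.56606724,  0.15731552,
        0.90248398, -0.21509356]), 'qd': array([ 1.19958168e-03, -2.43292948e-03, -5.90703457e-04, -2.25223813e-03,
        2.67327313e-05, -1.32783607e-03, -3.59845982e-04]), 'joint_torque': array([-1.86148973e-03, -5.27861631e+01, -1.26837920e+00, -1.53585559e+01,
       -5.24397532e-02,  3.86133979e-03,  1.17928153e-04]), 'tool_pos': array([0.18389233, 0.59686051, 0.23813823]), 'eef_rot': array([ 1.48811612e-01,  9.88865349e-01, -6.51331086e-04, -4.15918050e-05]), 'contact_force': array([ 0.54765154, -0.45267649,  0.53694398]), 'moment': array([-0.01326075, -0.0262069 ,  0.00823142]), 'finger_force': 0.0, 'opening': 0.9977921999262649} 0.0187
```

View pics/scene0.png

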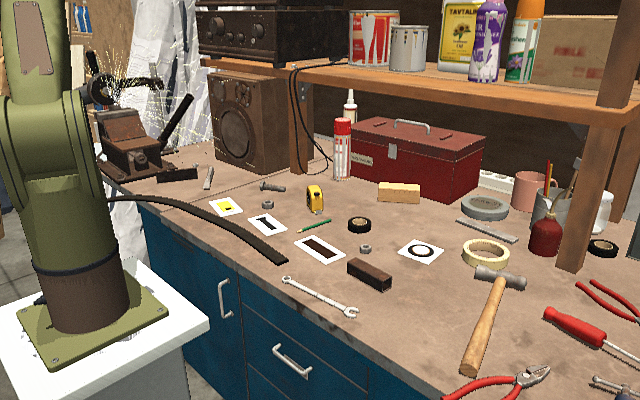

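View pics/side0.png

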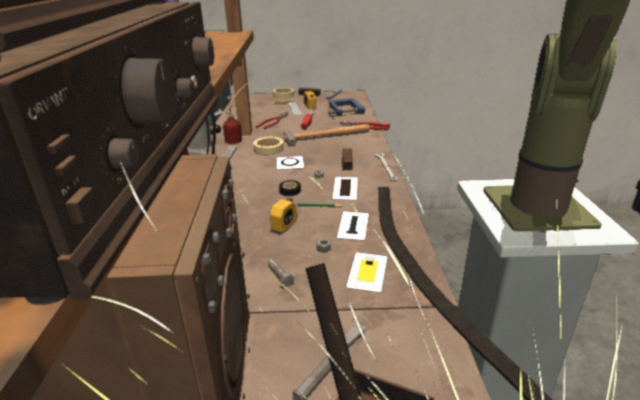

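View pics/wrist0.png

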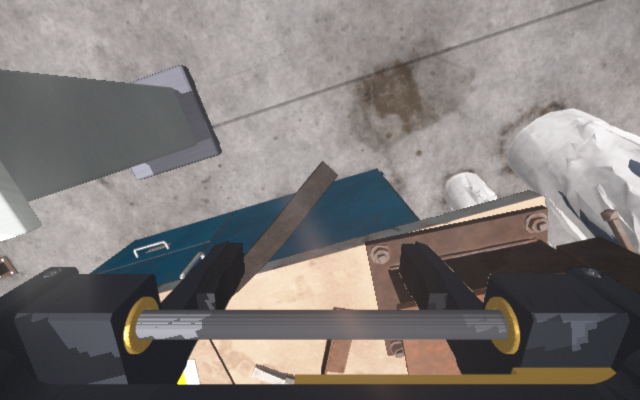

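The scene view shows measure pad (226,206), bolt pad (267,223), tube pad (320,248) and tape pad (421,251). It also shows the bolt (272,187), big nut (267,204), measure (315,200), tape (359,225), small nut (365,249) and tube (369,274), with a pencil at (315,226). The side view shows the same things; the wrist view only shows the bench corner.

```bash
cat > h.py <<'E'
from plant import r
import cv2, numpy as np, sys
from scipy.spatial.transform import Rotation as R
def snap(n,f=None):
    s=r.snapshot(n)
    if f: cv2.imwrite(f"pics/{f}.png",s["image"][:,:,::-1])
    return s
def ray(s,uv,z):
    "pixels (N,2) -> world points on plane height z"
    uv=np.atleast_2d(np.asarray(uv,float)); T=np.asarray(s["pose"])
    d=np.c_[(uv[:,0]-s["cx"])/s["fx"],-(uv[:,1]-s["cy"])/s["fy"],-np.ones(len(uv))]@T[:3,:3].T
    o=T[:3,3]; return o+d*((z-o[2])/d[:,2])[:,None]
def proj(s,P):
    T=np.linalg.inv(np.asarray(s["pose"])); p=np.atleast_2d(P)@T[:3,:3].T+T[:3,3]
    return np.c_[s["cx"]-s["fx"]*p[:,0]/p[:,2], s["cy"]+s["fy"]*p[:,1]/p[:,2]]
def move(target,ang,dz=0):
    """shift in tool axes (cm) and turn about tool z (deg) taking commanded pose (given by state) to TCP target with closing axis (tool y) at world angle ang deg (mod 180)"""
    st=r.get_state(); q=R.from_quat(st["eef_rot"]); 
    y=q.apply([0,1,0]); cur=np.degrees(np.arctan2(y[1],y[0]))
    d=(ang-cur+90)%180-90
    return q.inv().apply(np.asarray(target)-st["tool_pos"])*100, -d, cur
E
python3 - <<'E'
from h import *
sc=snap("scene"); si=snap("side")
pts=dict(mpad=((226,206),(368,271),.004),bpad=((267,223),(353,225),.004),tupad=((320,248),(345,188),.004),tapad=((421,251),(290,162),.004),
 bolt=((272,187),(280,271),.013),bignut=((267,204),(323,244),.012),meas=((315,200),(284,215),.031),tape=((359,225),(290,187),.012),smallnut=((365,249),(319,173),.01),tube=((369,274),(347,158),.015))
for k,(a,b,z) in pts.items(): print(k,ray(sc,[a],z)[0].round(3),ray(si,[b],z)[0].round(3))
E
```

```text
mpad [0.45  0.225 0.004] [0.451 0.232 0.004]
bpad [0.464 0.057 0.004] [0.465 0.06  0.004]
tupad [ 0.468 -0.135  0.004] [ 0.469 -0.127  0.004]
tapad [ 0.623 -0.313  0.004] [ 0.625 -0.309  0.004]
bolt [0.621 0.225 0.013] [0.628 0.234 0.013]
bignut [0.53  0.138 0.012] [0.539 0.145 0.012]
meas [0.615 0.029 0.031] [0.627 0.049 0.031]
tape [ 0.612 -0.134  0.012] [ 0.619 -0.128  0.012]
smallnut [ 0.531 -0.22   0.01 ] [ 0.538 -0.213  0.01 ]
tube [ 0.449 -0.297  0.015] [ 0.449 -0.302  0.015]
```

```bash
python3 -c "
from h import *
print(move([.57,.1,.26],90))"
```

```text
(array([-51.53083182, -36.14110164,  -2.13416044]), np.float64(-17.11637138413913), np.float64(72.88362861586087))
```

Emit:
{"op": "carry_out", "data": {"rows": [[[-51.5, -36.1, -2], [0, 0, -17], 0], [[-51.5, -36.1, -2], [0, 0, -17], 0], [[-51.5, -36.1, -2], [0, 0, -17], 0], [[-51.5, -36.1, -2], [0, 0, -17], 0], [[-51.5, -36.1, -2], [0, 0, -17], 0], [[-51.5, -36.1, -2], [0, 0, -17], 0], [[-51.5, -36.1, -2], [0, 0, -17], 0], [[-51.5, -36.1, -2], [0, 0, -17], 0], [[-51.5, -36.1, -2], [0, 0, -17], 0], [[-51.5, -36.1, -2], [0, 0, -17], 0], [[-51.5, -36.1, -2], [0, 0, -17], 0], [[-51.5, -36.1, -2], [0, 0, -17], 0]]}}

```text
clock: 1.45
tool_pos: [0.553, 0.1219, 0.258]
eef_rot: [0.001, 1.0, 0.0, 0.0]
contact_force: [0.7, 0.6, -0.5]
opening: 1.003
finger_force: 0.0
```

Emit:
{"op": "carry_out", "data": {"rows": [[[-1, -0.1, 0], [0, 0, 0], 0], [[-1, -0.1, 0], [0, 0, 0], 0]]}}

```text
clock: 1.65
tool_pos: [0.5634, 0.1212, 0.2575]
eef_rot: [0.003, 1.0, 0.0, 0.0]
contact_force: [-0.1, 0.3, -0.1]
opening: 0.997
finger_force: 0.0
```

```bash
python3 -c "
from h import *
s=snap('wrist','w1')"
```

```text
(no output)
```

View pics/w1.png

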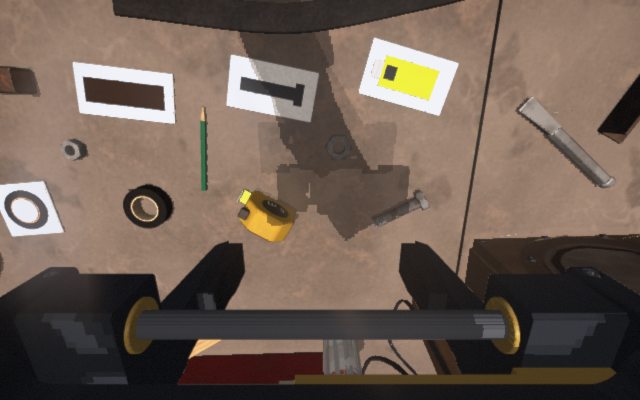

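The wrist view from above shows the tube pad (123,92), bolt pad (272,88), measure pad (409,75), tape pad (27,208), tape (147,206), measure (267,214), bolt (402,208) and nuts at (72,149) and (338,146). The tube is cut at the left edge.

```bash
cat >> h.py <<'E'
def rect(s,mask,near,z):
    "min-area rect, in world, of the component nearest pixel near, cast on height z: centre, long-axis angle deg, sizes mm"
    cs,_=cv2.findContours(mask.astype(np.uint8),cv2.RETR_EXTERNAL,cv2.CHAIN_APPROX_NONE)
    cs=[c for c in cs if cv2.contourArea(c)>60]
    c=max(cs,key=lambda c:cv2.pointPolygonTest(c,tuple(map(float,near)),True))
    P=ray(s,c[:,0].astype(float),z)[:,:2]
    (cx,cy),(w,h),a=cv2.minAreaRect((P*1000).astype(np.float32))
    if w>h: w,h,a=h,w,a-90
    return np.round([cx,cy],1),round((a+90)%180,1),np.round([w,h],1),c
E
python3 - <<'E'
from h import *
s=snap("wrist"); im=s["image"]; hsv=cv2.cvtColor(im,cv2.COLOR_RGB2HSV); H,S,V=[hsv[:,:,i].astype(int) for i in range(3)]
for p in [(80,70),(235,65),(300,110),(370,50),(40,195),(395,215),(147,190),(130,206),(20,80),(200,230),(250,60),(260,200),(300,215)]: print(p,hsv[p[1],p[0]],end=' ')
print()
white=cv2.morphologyEx(((S<40)&(V>110)).astype(np.uint8),cv2.MORPH_OPEN,np.ones((3,3)))
for n,p in dict(tube=(80,70),bolt=(235,65),meas=(370,50),tape=(45,195)).items(): print(n,*rect(s,white,p,.004)[:3])
E
```

```text
(80, 70) [113   8 249] (235, 65) [115   6 249] (300, 110) [ 12  20 165] (370, 50) [114   5 247] (40, 195) [116   7 246] (395, 215) [13 50 82] (147, 190) [ 6 51 25] (130, 206) [ 16  94 195] (20, 80) [ 9 76 64] (200, 230) [ 12  75 154] (250, 60) [ 13  26 157] (260, 200) [ 19 177  98] (300, 215) [ 12  76 148] 
tube [ 470.  -128.5] 83.2 [ 62.8 124.9]
bolt [465.9  59.5] 78.7 [ 62.8 112.1]
meas [453.5 232.2] 75.0 [ 66.7 112.5]
tape [ 627.4 -305. ] 94.3 [81.9 84. ]
```

Run:
```python
from h import *
s=snap("wrist")
P=ray(s,[(377,222),(427,198),(402,209)],.013); print(P.round(3)); 
d=P[1]-P[0]; a=np.degrees(np.arctan2(d[1],d[0])); print(a,np.linalg.norm(d))
c=(P[0]+P[1])/2; print(move([c[0],c[1],.15],a-90)); print(r.get_state()["q"].round(2))
```

```text
[[0.643 0.207 0.013]
 [0.607 0.275 0.013]
 [0.623 0.241 0.013]]
118.186075840968 0.07727415033367366
(array([-6.4654363 , 11.59801474, 10.77557821]), np.float64(61.87430704080725), np.float64(90.06038288177525))
[-0.09  0.61 -0.35  1.69  0.25  0.88  1.03]
```

Emit:
{"op": "carry_out", "data": {"rows": [[[-6.5, 11.6, 4], [0, 0, -60], 0], [[-6.5, 11.6, 4], [0, 0, -60], 0], [[-6.5, 11.6, 4], [0, 0, -60], 0], [[-6.5, 11.6, 4], [0, 0, -60], 0], [[-6.5, 11.6, 4], [0, 0, -60], 0], [[-6.5, 11.6, 4], [0, 0, -60], 0], [[-6.5, 11.6, 4], [0, 0, -60], 0], [[-6.5, 11.6, 4], [0, 0, -60], 0]]}}

```text
clock: 2.6
tool_pos: [0.6257, 0.2405, 0.2178]
eef_rot: [-0.501, 0.866, 0.001, -0.0]
contact_force: [0.8, -0.9, -1.3]
opening: 1.003
finger_force: 0.0
```

Emit:
{"op": "carry_out", "data": {"rows": [[[0, 0, 6.5], [0, 0, -58], 0], [[0, 0, 6.5], [0, 0, -58], 0], [[0, 0, 6.5], [0, 0, -58], 0], [[0, 0, 6.5], [0, 0, -58], 0], [[0, 0, 6.5], [0, 0, -58], 0], [[0, 0, 6.5], [0, 0, -58], 0], [[0, 0, 6.5], [0, 0, -58], 0], [[0, 0, 6.5], [0, 0, -58], 0], [[0, 0, 6.5], [0, 0, -58], 0]]}}

```text
clock: 3.5
tool_pos: [0.6266, 0.2394, 0.1529]
eef_rot: [0.856, -0.517, -0.0, 0.0]
contact_force: [-0.0, -0.1, 0.3]
opening: 1.003
finger_force: 0.0
```

```bash
python3 -c "
from h import *
s=snap('wrist','w2');print(r.get_state()['q'].round(2))"
```

```text
[-0.05  0.96 -0.81  1.47  0.76  1.04  2.59]
```

View pics/w2.png

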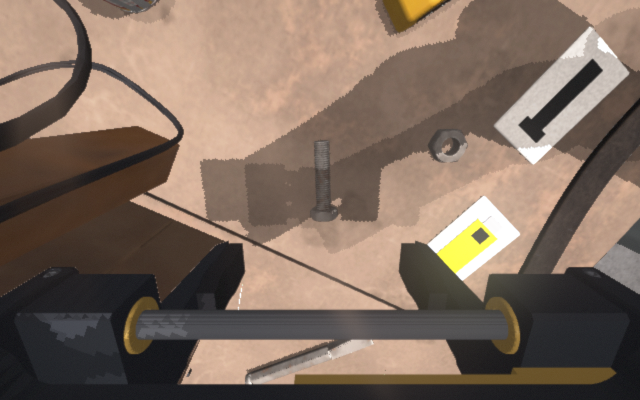

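The bolt stands upright between the fingers: tip (322,140), head end (323,220). It is nearly aligned with the gripper.

Run:
```python
from h import *
s=snap("wrist"); hsv=cv2.cvtColor(s["image"],cv2.COLOR_RGB2HSV); H,S,V=[hsv[:,:,i].astype(int) for i in range(3)]
print([tuple(hsv[180,c]) for c in (300,310,316,320,324,328,332,340)])
m=((S<60)).astype(np.uint8); m[:, :290]=0; m[:,355:]=0; m[:120]=0; m[235:]=0
m=cv2.morphologyEx(m,cv2.MORPH_CLOSE,np.ones((3,3)))
c,a,w,cc=rect(s,m,(322,175),.013); print(c,a,w,cv2.boundingRect(cc))
print(move([c[0]/1000,c[1]/1000,.15],a-90), proj(s,[np.r_[r.get_state()["tool_pos"][:2],.013]]))
```

```text
[(np.uint8(11), np.uint8(66), np.uint8(108)), (np.uint8(12), np.uint8(67), np.uint8(106)), (np.uint8(13), np.uint8(40), np.uint8(76)), (np.uint8(12), np.uint8(67), np.uint8(88)), (np.uint8(9), np.uint8(45), np.uint8(91)), (np.uint8(10), np.uint8(38), np.uint8(80)), (np.uint8(12), np.uint8(67), np.uint8(107)), (np.uint8(11), np.uint8(68), np.uint8(105))]
[629.5 234.2] 117.8 [28.3 84.3] (310, 140, 28, 82)
(array([ 0.55924815, -0.0011236 ,  0.29417371]), np.float64(-0.037869474454168994), np.float64(-152.2378694744542)) [[323.58695551 187.66138838]]
```

Emit:
{"op": "carry_out", "data": {"newtons": 30, "rows": [[[0.4, 0, 4], [0, 0, 0], 0], [[0.4, 0, 8], [0, 0, 0], 0], [[0.4, 0, 11], [0, 0, 0], 0], [[0.4, 0, 13], [0, 0, 0], 0], [[0.4, 0, 14], [0, 0, 0], 0], [[0.4, 0, 14.7], [0, 0, 0], 0], [[0.4, 0, 14.7], [0, 0, 0], 0], [[0.4, 0, 14.7], [0, 0, 0], 1], [[0.4, 0, 14.7], [0, 0, 0], 1], [[0.4, 0, 14.7], [0, 0, 0], 1], [[0.4, 0, 14.7], [0, 0, 0], 1], [[0.4, 0, 14.7], [0, 0, 0], 1]]}}

```text
clock: 4.8
tool_pos: [0.6292, 0.2351, 0.0061]
eef_rot: [0.857, -0.516, 0.0, -0.0]
contact_force: [-0.0, 0.1, -0.9]
opening: 0.569
finger_force: 0.0
```

Emit:
{"op": "carry_out", "data": {"rows": [[[0, 0, 0], [0, 0, 0], 1], [[0, 0, 0], [0, 0, 0], 1], [[0, 0, 0], [0, 0, 0], 1], [[0, 0, 0], [0, 0, 0], 1], [[0, 0, -3], [0, 0, 0], 1], [[0, 0, -7], [0, 0, 0], 1], [[0, 0, -10], [0, 0, 0], 1], [[0, 0, -10], [0, 0, 0], 1]]}}

```text
clock: 5.6
tool_pos: [0.6313, 0.2372, 0.1104]
eef_rot: [0.857, -0.516, 0.002, -0.004]
contact_force: [1.2, 0.3, -1.2]
opening: 0.256
finger_force: 29.8
```

```bash
python3 -c "
from h import *
s=snap('wrist','w3');print(r.get_state()['q'].round(2),move([.4659,.0595,.1],78.7-90))"
```

```text
[-0.05  1.02 -0.78  1.5   0.81  0.97  2.56] (array([ 7.91247056, 22.76193224,  0.67928261]), np.float64(39.16834858820141), np.float64(-152.13165141179857))
```

View pics/w3.png

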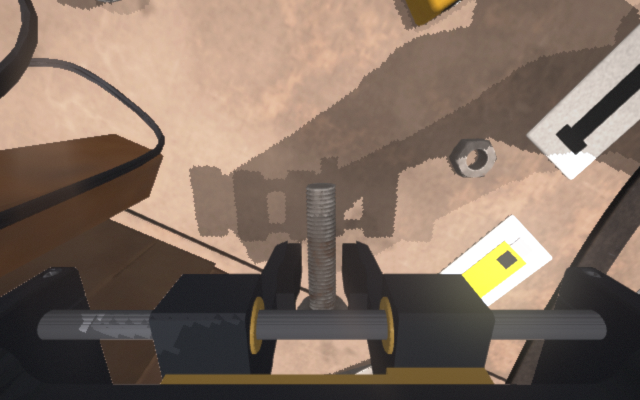

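Bolt is held straight, with the tip at (320,184).

Emit:
{"op": "carry_out", "data": {"rows": [[[7.9, 22.8, 0], [0, 0, 39.2], 1], [[7.9, 22.8, 0], [0, 0, 39.2], 1], [[7.9, 22.8, 0], [0, 0, 39.2], 1], [[7.9, 22.8, 0], [0, 0, 39.2], 1], [[7.9, 22.8, 0], [0, 0, 39.2], 1], [[7.9, 22.8, 0], [0, 0, 39.2], 1], [[7.9, 22.8, 0], [0, 0, 39.2], 1], [[7.9, 22.8, 0], [0, 0, 39.2], 1], [[7.9, 22.8, 0], [0, 0, 39.2], 1], [[7.9, 22.8, 0], [0, 0, 39.2], 1]]}}

```text
clock: 6.65
tool_pos: [0.4651, 0.0597, 0.1055]
eef_rot: [-0.634, 0.773, 0.0, 0.0]
contact_force: [0.3, 0.5, -1.0]
opening: 0.26
finger_force: 29.8
```

Run:
```python
from h import *
s=snap('wrist','w4'); st=r.get_state(); print(st['q'].round(2))
tip=ray(s,[(320,184)],st['tool_pos'][2]+.008)[0]; l=R.from_quat(st['eef_rot']).inv().apply(tip-st['tool_pos'])*100; print("tip in tool cm",l)
print(move([.4659,.0595,.1],78.7-90))
```

```text
[ 0.09  0.78 -0.52  2.13  0.89  0.46  1.82]
tip in tool cm [ 4.31224334 -0.1896702  -0.80368814]
(array([-0.0219881 , -0.09782889,  0.55471636]), np.float64(0.02738298993972421), np.float64(168.7273829899397))
```

View pics/w4.png

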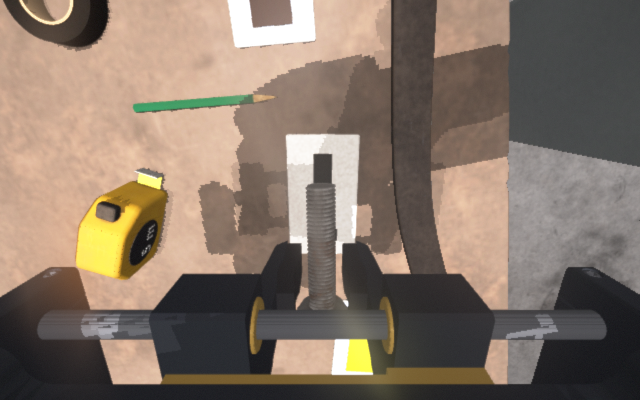

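Bolt is over its pad and aligned: pad columns 287–359, bolt at column 321.

Emit:
{"op": "carry_out", "data": {"rows": [[[-0.2, 0, 3], [0, 0, 0], 1], [[-0.2, 0, 6], [0, 0, 0], 1], [[-0.2, 0, 8], [0, 0, 0], 1], [[-0.2, 0, 9], [0, 0, 0], 1], [[-0.2, 0, 9.4], [0, 0, 0], 1], [[-0.2, 0, 9.5], [0, 0, 0], 1], [[-0.2, 0, 9.5], [0, 0, 0], 1], [[-0.2, 0, 9.5], [0, 0, 0], 0.5], [[-0.2, 0, 9.5], [0, 0, 0], 0.5], [[-0.2, 0, 9.5], [0, 0, 0], 0.5], [[-0.2, 0, 9.5], [0, 0, 0], 0.5]]}}

```text
clock: 7.8
tool_pos: [0.4651, 0.0606, 0.0111]
eef_rot: [-0.634, 0.773, -0.0, 0.0]
contact_force: [1.1, 0.1, 0.5]
opening: 0.502
finger_force: 0.0
```

Emit:
{"op": "carry_out", "data": {"rows": [[[0, 0, 0], [0, 0, 0], 0.4], [[0, 0, -3], [0, 0, 0], 0.4], [[0, 0, -8], [0, 0, 0], 0], [[0, 0, -13], [0, 0, 0], 0], [[0, 0, -15], [0, 0, 0], 0], [[0, 0, -15], [0, 0, 0], 0]]}}

```text
clock: 8.4
tool_pos: [0.4665, 0.0609, 0.1635]
eef_rot: [-0.634, 0.774, -0.001, 0.003]
contact_force: [0.2, -0.2, -0.2]
opening: 0.941
finger_force: 0.0
```

Run:
```python
from h import *
s=snap('wrist','w5'); st=r.get_state(); print(st['q'].round(2))
hsv=cv2.cvtColor(s["image"],cv2.COLOR_RGB2HSV); H,S,V=[hsv[:,:,i].astype(int) for i in range(3)]
print(*rect(s,((S>190)&(V>60)&(H>15)&(H<32)),(160,230),.031)[:3])
```

```text
[ 0.18  0.69 -0.66  2.09  0.75  0.61  1.93]
[634.6  44.1] 55.5 [49.6 87.9]
```

View pics/w5.png

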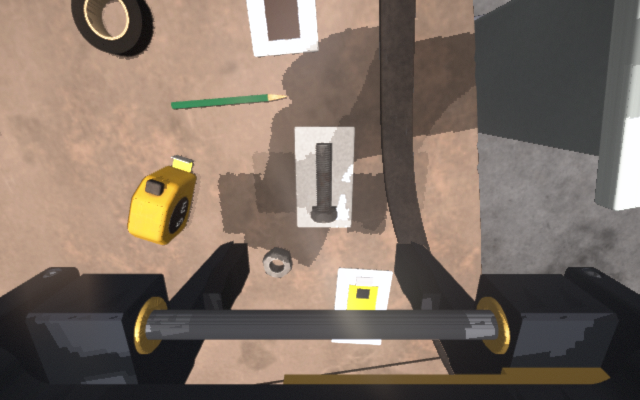

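Bolt lies centred on its picture at (324,182). The measure is at (162,205) with its hook at (182,163).

```bash
python3 -c "
from h import *
print(move([.63,.044,.18],-34.5))"
```

```text
(array([ -1.64100489, -16.44919989,  -1.77685655]), np.float64(23.122002508025133), np.float64(168.62200250802513))
```

Emit:
{"op": "carry_out", "data": {"rows": [[[-1.6, -16.4, -1.8], [0, 0, 23], 0], [[-1.6, -16.4, -1.8], [0, 0, 23], 0], [[-1.6, -16.4, -1.8], [0, 0, 23], 0], [[-1.6, -16.4, -1.8], [0, 0, 23], 0], [[-1.6, -16.4, -1.8], [0, 0, 23], 0], [[-1.6, -16.4, -1.8], [0, 0, 23], 0]]}}

```text
clock: 9.05
tool_pos: [0.627, 0.0442, 0.1767]
eef_rot: [-0.468, 0.884, 0.001, -0.002]
contact_force: [-0.4, 1.2, 0.2]
opening: 1.0
finger_force: 0.0
```

Run:
```python
from h import *
s=snap('wrist','w6'); st=r.get_state(); print(st['q'].round(2))
hsv=cv2.cvtColor(s["image"],cv2.COLOR_RGB2HSV); H,S,V=[hsv[:,:,i].astype(int) for i in range(3)]
print(*rect(s,((S>190)&(V>60)&(H>15)&(H<32)),(320,190),.05)[:3]) 
print(proj(s,[np.r_[st["tool_pos"][:2],.031]]))
```

```text
[ 0.18  0.83 -0.61  1.6   0.56  0.9   1.91]Traceback (most recent call last):
  File "<stdin>", line 4, in <module>
  File "h.py", line 26, in rect
    c=max(cs,key=lambda c:cv2.pointPolygonTest(c,tuple(map(float,near)),True))
ValueError: max() iterable argument is empty
```

View pics/w6.png

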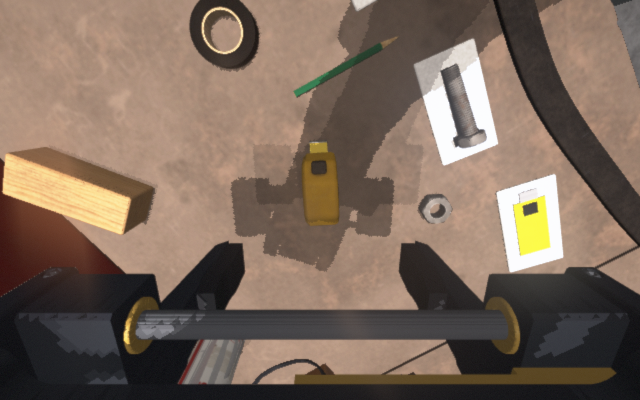

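The measure stands below the gripper: case about columns 303–339, rows 152–225, hook up at (318,147), a few degrees off the vertical.

Run:
```python
from h import *
s=snap('wrist'); st=r.get_state()
hsv=cv2.cvtColor(s["image"],cv2.COLOR_RGB2HSV); H,S,V=[hsv[:,:,i].astype(int) for i in range(3)]
print(hsv[190,320],hsv[190,360],hsv[215,310])
m=((S>130)&(H>12)&(H<32)).astype(np.uint8); m[:152]=0; m[235:]=0; m[:,:280]=0; m[:,360:]=0
m=cv2.morphologyEx(m,cv2.MORPH_CLOSE,np.ones((9,9)))
c,a,w,cc=rect(s,m,(320,200),.045); print(c,a,w,cv2.boundingRect(cc))
for v in (160,175,190,205,220): x=np.where(m[v])[0]; print(v,x.min(),x.max())
print(proj(s,[np.r_[st["tool_pos"][:2],.045]]), move(np.r_[c/1000,.18],a-90))
```

```text
[ 19 176 136] [13 69 89] [ 18 165 130]
[628.7  44. ] 59.6 [35.3 75.5] (301, 152, 38, 74)
160 302 334
175 301 336
190 302 337
205 303 338
220 306 337
[[321.35328971 188.84001632]] (array([-0.07764303, -0.19064331, -0.24048249]), np.float64(-3.8070683064282207), np.float64(145.79293169357177))
```

Emit:
{"op": "carry_out", "data": {"newtons": 35, "rows": [[[0.2, -0.15, 3], [0, 0, -3.8], 0], [[0.2, -0.15, 7], [0, 0, -3.8], 0], [[0.2, -0.15, 10], [0, 0, -3.8], 0], [[0.2, -0.15, 13], [0, 0, -3.8], 0], [[0.2, -0.15, 15], [0, 0, -3.8], 0], [[0.2, -0.15, 16.3], [0, 0, -3.8], 0], [[0.2, -0.15, 16.3], [0, 0, -3.8], 0], [[0.2, -0.15, 16.3], [0, 0, -3.8], 1], [[0.2, -0.15, 16.3], [0, 0, -3.8], 1], [[0.2, -0.15, 16.3], [0, 0, -3.8], 1], [[0.2, -0.15, 16.3], [0, 0, -3.8], 1], [[0.2, -0.15, 16.3], [0, 0, -3.8], 1]]}}

```text
clock: 10.35
tool_pos: [0.6292, 0.0416, 0.0162]
eef_rot: [-0.496, 0.868, -0.0, 0.0]
contact_force: [-0.4, 0.1, 0.5]
opening: 0.571
finger_force: 0.0
```

Emit:
{"op": "carry_out", "data": {"rows": [[[0, 0, 0], [0, 0, 0], 1], [[0, 0, 0], [0, 0, 0], 1], [[0, 0, 0], [0, 0, 0], 1], [[0, 0, -3], [0, 0, 0], 1], [[0, 0, -7], [0, 0, 0], 1], [[0, 0, -10], [0, 0, 0], 1], [[0, 0, -10], [0, 0, 0], 1]]}}

```text
clock: 11.05
tool_pos: [0.6317, 0.0425, 0.1197]
eef_rot: [-0.496, 0.868, -0.001, 0.004]
contact_force: [1.3, 0.2, -2.1]
opening: 0.381
finger_force: 35.0
```

Run:
```python
from h import *
st=r.get_state(); print(st['q'].round(2)); c=[.4535,.2322]
print(move(np.r_[c,.1116],75-90))
```

```text
[ 0.17  0.9  -0.58  1.63  0.64  0.8   1.91]
(array([-7.28013142, 24.98746887,  0.7154945 ]), np.float64(-15.538359528367863), np.float64(149.46164047163214))
```

Emit:
{"op": "carry_out", "data": {"rows": [[[-7.3, 25, 0], [0, 0, -15.5], 1], [[-7.3, 25, 0], [0, 0, -15.5], 1], [[-7.3, 25, 0], [0, 0, -15.5], 1], [[-7.3, 25, 0], [0, 0, -15.5], 1], [[-7.3, 25, 0], [0, 0, -15.5], 1], [[-7.3, 25, 0], [0, 0, -15.5], 1], [[-7.3, 25, 0], [0, 0, -15.5], 1], [[-7.3, 25, 0], [0, 0, -15.5], 1], [[-7.3, 25, 0], [0, 0, -15.5], 1]]}}

```text
clock: 11.95
tool_pos: [0.452, 0.2293, 0.1151]
eef_rot: [-0.607, 0.795, -0.001, -0.001]
contact_force: [0.7, 0.5, -3.1]
opening: 0.38
finger_force: 35.0
```

Run:
```python
from h import *
st=r.get_state(); print(move([.4535,.2322,.0205],75-90))
s=snap('wrist','w7'); a=s["image"][80:340,130:510]; b=snap('side')["image"][130:330,270:480]
a=cv2.resize(a,(570,390)); b=cv2.resize(b,(210,200)); o=np.zeros((390,785,3),np.uint8); o[:,:570]=a; o[:200,575:]=b; cv2.imwrite('pics/c7.png',o[:,:,::-1])
```

```text
(array([-0.33717405, -0.06836618,  9.46309222]), np.float64(-0.23350338012127736), np.float64(164.76649661987872))
```

View pics/c7.png

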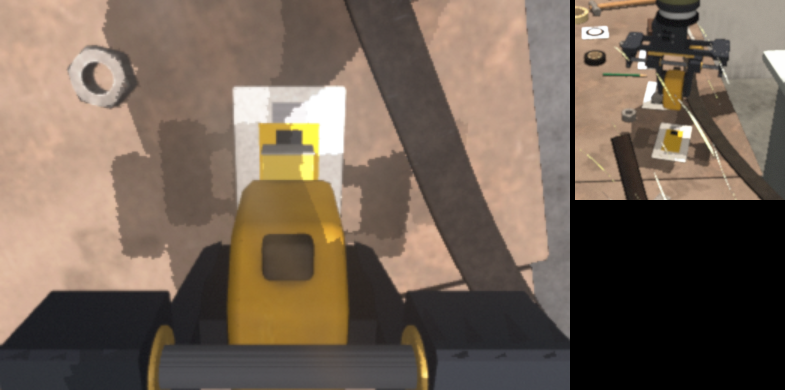

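The measure is held upright and in line with its pad; the case edge is at crop row 181 and the hook bar at row 149.

Run:
```python
from h import *
s=snap('wrist'); st=r.get_state(); q=R.from_quat(st['eef_rot']); b=st['tool_pos'][2]-.0162
for n,uv in dict(case=(322,200.7),hookbar=(322,179),pictop=(322,138)).items():
    for dz in ((.003,.01,.02,.045,.06) if n!='pictop' else (.004-b,)):
        print(n,dz,(q.inv().apply(ray(s,[uv],b+dz)[0]-st['tool_pos'])*1000).round(1))
```

```text
case 0.003 [27.8 -0.9 13.2]
case 0.01 [30.2 -0.9  6.2]
case 0.02 [33.5 -0.9 -3.8]
case 0.045 [ 41.9  -0.9 -28.8]
case 0.06 [ 47.   -0.9 -43.8]
hookbar 0.003 [40.6 -0.9 13.2]
hookbar 0.01 [42.4 -0.9  6.2]
hookbar 0.02 [44.9 -0.9 -3.8]
hookbar 0.045 [ 51.3  -0.9 -28.8]
hookbar 0.06 [ 55.2  -0.9 -43.8]
pictop -0.09531513739566103 [ 52.   -0.9 111.5]
```

Emit:
{"op": "carry_out", "data": {"rows": [[[-0.35, -0.05, 3], [0, 0, 0], 1], [[-0.35, -0.05, 6], [0, 0, 0], 1], [[-0.35, -0.05, 8], [0, 0, 0], 1], [[-0.35, -0.05, 9], [0, 0, 0], 1], [[-0.35, -0.05, 9.4], [0, 0, 0], 1], [[-0.35, -0.05, 9.4], [0, 0, 0], 1], [[-0.35, -0.05, 9.4], [0, 0, 0], 1], [[-0.35, -0.05, 9.4], [0, 0, 0], 0.4], [[-0.35, -0.05, 9.4], [0, 0, 0], 0.4], [[-0.35, -0.05, 9.4], [0, 0, 0], 0.4], [[-0.35, -0.05, 9.4], [0, 0, 0], 0.4]]}}

```text
clock: 13.2
tool_pos: [0.4522, 0.2349, 0.0221]
eef_rot: [-0.609, 0.793, 0.0, 0.0]
contact_force: [0.3, -0.0, 0.2]
opening: 0.601
finger_force: 0.0
```

Emit:
{"op": "carry_out", "data": {"rows": [[[0, 0, 0], [0, 0, 0], 0.3], [[0, 0, -2], [0, 0, 0], 0.3], [[0, 0, -6], [0, 0, 0], 0.2], [[0, 0, -11], [0, 0, 0], 0], [[0, 0, -16], [0, 0, 0], 0], [[0, 0, -20], [0, 0, 0], 0], [[0, 0, -20], [0, 0, 0], 0]]}}

```text
clock: 13.9
tool_pos: [0.4542, 0.237, 0.2267]
eef_rot: [-0.608, 0.794, -0.0, 0.005]
contact_force: [0.0, 0.7, -0.8]
opening: 0.997
finger_force: 0.0
```

Run:
```python
from h import *
s=snap('wrist'); cv2.imwrite('pics/c8.png',s["image"][:260,:,::-1]); print(r.get_state()['q'].round(2)); print(move([.615,-.131,.16],90),move([.615,-.131,.16],0))
```

```text
[-0.13  0.64 -0.72  1.91  0.58  0.8   1.72]
(array([ 31.21727392, -25.119096  ,   6.3871846 ]), np.float64(74.93935231542306), np.float64(164.93935231542306)) (array([ 31.21727392, -25.119096  ,   6.3871846 ]), np.float64(-15.060647684576935), np.float64(164.93935231542306))
```

View pics/c8.png

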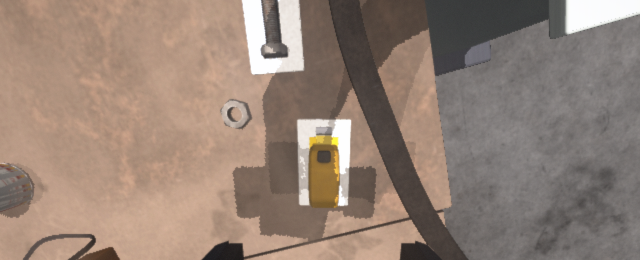

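Measure stands on its pad, laterally centred (case columns 309–340, pad 298–350). I'll check the lengthwise centring from the fixed cameras. Next is the tape roll.

Emit:
{"op": "carry_out", "data": {"rows": [[[31.2, -25.1, 6], [0, 0, -15], 0], [[31.2, -25.1, 6], [0, 0, -15], 0], [[31.2, -25.1, 6], [0, 0, -15], 0], [[31.2, -25.1, 6], [0, 0, -15], 0], [[31.2, -25.1, 6], [0, 0, -15], 0], [[31.2, -25.1, 6], [0, 0, -15], 0], [[31.2, -25.1, 6], [0, 0, -15], 0], [[31.2, -25.1, 6], [0, 0, -15], 0], [[31.2, -25.1, 6], [0, 0, -15], 0], [[31.2, -25.1, 6], [0, 0, -15], 0], [[31.2, -25.1, 6], [0, 0, -15], 0]]}}

```text
clock: 15.05
tool_pos: [0.6127, -0.1296, 0.1608]
eef_rot: [0.708, -0.706, -0.001, 0.0]
contact_force: [0.1, 1.0, 0.4]
opening: 1.0
finger_force: 0.0
```

Run:
```python
from h import *
s=snap('wrist','w9'); st=r.get_state(); print(st["q"].round(2),st["tool_pos"])
hsv=cv2.cvtColor(s["image"],cv2.COLOR_RGB2HSV); V=hsv[:,:,2]
p=proj(s,[[.615,-.131,.019]])[0]; print(p)
a=s["image"][:270]; b=snap('side')["image"]; c=snap('scene')["image"]
o=np.zeros((600,640,3),np.uint8); o[:270]=a; o[275:595,:320]=cv2.resize(b[225:305,325:405],(320,320),interpolation=2); o[275:595,320:]=cv2.resize(c[170:230,195:255],(320,320),interpolation=2); cv2.imwrite('pics/c9.png',o[:,:,::-1])
```

```text
[ 0.55  0.9  -0.81  1.61  0.75  0.97  2.63] [ 0.61289057 -0.12911061  0.16139941]
[320.47007031 184.83807705]
```

View pics/c9.png

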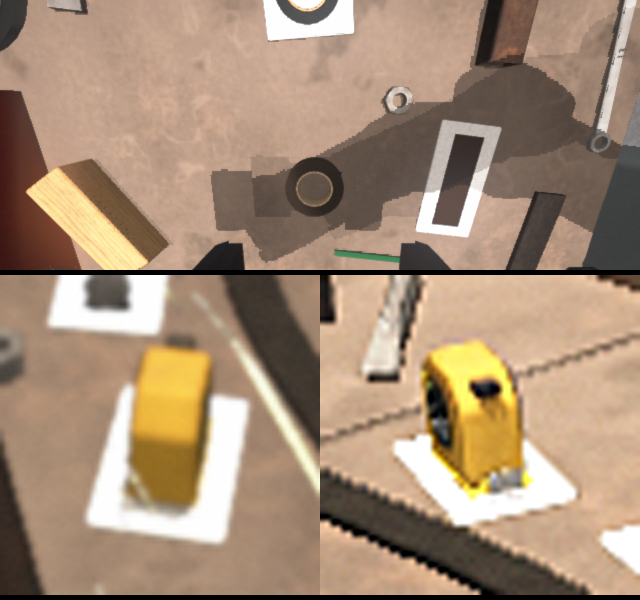

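The wrist view shows the tape at (315,187) under the gripper. The side view shows the measure's rear base edge at (365,281), with the pad's end edge at (364,290).

Run:
```python
from h import *
b=snap('side'); u=np.array([np.cos(np.radians(75)),np.sin(np.radians(75))])
for uv in ((365,281.2),(364,291)): print((((ray(b,[uv],.004)[0][:2]-[.4535,.2322])@u)*1000).round(1))
s=snap('wrist'); st=r.get_state(); V=cv2.cvtColor(s["image"],cv2.COLOR_RGB2HSV)[:,:,2]
m=((V<70)).astype(np.uint8); m[:, :270]=0; m[:,360:]=0; m[:140]=0; m[230:]=0
m=cv2.morphologyEx(m,cv2.MORPH_OPEN,np.ones((5,5)))
c,a,w,cc=rect(s,m,(293,187),.012); print(c,w,cv2.boundingRect(cc)); print(move(np.r_[c/1000,.0],0))
```

```text
31.6
60.2
[ 618.1 -126.8] [53.4 62.9] (291, 158, 54, 58)
(array([-0.33592664, -0.45655945, 16.2146755 ]), np.float64(0.12713406578370723), np.float64(-179.8728659342163))
```

Emit:
{"op": "carry_out", "data": {"newtons": 25, "rows": [[[-0.3, -0.5, 3], [0, 0, 0], 0], [[-0.3, -0.5, 7], [0, 0, 0], 0], [[-0.3, -0.5, 10], [0, 0, 0], 0], [[-0.3, -0.5, 13], [0, 0, 0], 0], [[-0.3, -0.5, 14.5], [0, 0, 0], 0], [[-0.3, -0.5, 15.5], [0, 0, 0], 0], [[-0.3, -0.5, 15.5], [0, 0, 0], 0], [[-0.3, -0.5, 15.5], [0, 0, 0], 1], [[-0.3, -0.5, 15.5], [0, 0, 0], 1], [[-0.3, -0.5, 15.5], [0, 0, 0], 1], [[-0.3, -0.5, 15.5], [0, 0, 0], 1], [[-0.3, -0.5, 15.5], [0, 0, 0], 1]]}}

```text
clock: 16.5
tool_pos: [0.6192, -0.1287, 0.0076]
eef_rot: [-0.707, 0.707, -0.001, 0.0]
contact_force: [-1.3, -1.1, 4.2]
opening: 0.673
finger_force: 25.0
```

Emit:
{"op": "carry_out", "data": {"rows": [[[0, 0, 0], [0, 0, 0], 1], [[0, 0, 0], [0, 0, 0], 1], [[0, 0, -3], [0, 0, 0], 1], [[0, 0, -7], [0, 0, 0], 1], [[0, 0, -11], [0, 0, 0], 1], [[0, 0, -11], [0, 0, 0], 1]]}}

```text
clock: 17.1
tool_pos: [0.622, -0.1279, 0.122]
eef_rot: [-0.707, 0.707, -0.003, 0.003]
contact_force: [1.0, -0.3, -0.7]
opening: 0.667
finger_force: 25.0
```

Run:
```python
from h import *
print(r.get_state()["q"].round(2)); print(move([.6274,-.307,.115],-30))
```

```text
[ 0.53  0.95 -0.78  1.62  0.81  0.91  2.58]
(array([17.91325095, -0.53924834,  0.69599906]), np.float64(29.96911005320152), np.float64(179.96911005320152))
```

Emit:
{"op": "carry_out", "data": {"rows": [[[10, -0.5, -4], [0, 0, 30], 1], [[10, -0.5, -4], [0, 0, 30], 1], [[10, -0.5, -4], [0, 0, 30], 1], [[10, -0.5, -4], [0, 0, 30], 1], [[10, -0.5, -4], [0, 0, 30], 1], [[10, -0.5, -4], [0, 0, 30], 1]]}}

```text
clock: 17.7
tool_pos: [0.6231, -0.2281, 0.1559]
eef_rot: [-0.501, 0.865, 0.001, -0.0]
contact_force: [0.6, -0.3, -0.9]
opening: 0.672
finger_force: 25.0
```

Run:
```python
from h import *
s=snap('wrist','w10'); hsv=cv2.cvtColor(s["image"],cv2.COLOR_RGB2HSV); H,S,V=[hsv[:,:,i].astype(int) for i in range(3)]
white=cv2.morphologyEx(((S<40)&(V>110)).astype(np.uint8),cv2.MORPH_OPEN,np.ones((3,3)))
p=proj(s,[[.627,-.307,.004]])[0]; print(p)
q=proj(s,[[.627-.034,-.307-.034,.004]])[0]
c,a,w,cc=rect(s,white,q,.004); print(c,a,w,cv2.boundingRect(cc))
print(r.get_state()["q"].round(2)); print(move(np.r_[c/1000,.115],-30))
```

```text
[278.27392412 117.67681339]
[ 627.3 -307.9] 94.5 [80.4 80.6] (221, 56, 112, 116)
[ 0.63  0.92 -0.69  1.5   0.66  0.97  2.36]
(array([ 6.73170787, -4.34645372,  4.09039065]), np.float64(0.14288924910641754), np.float64(150.14288924910642))
```

View pics/w10.png

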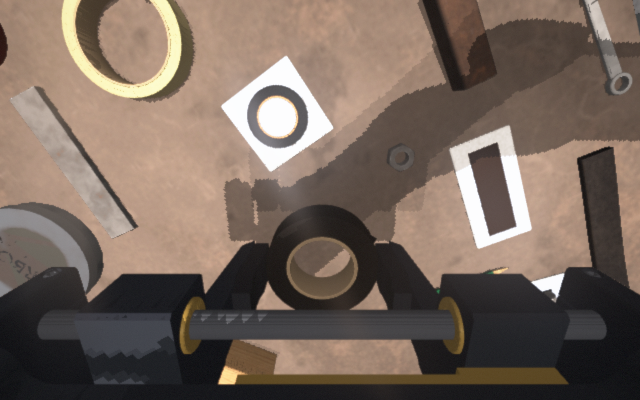

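The pad is at (278,118) and measures 80.4 × 80.6 mm, as it should. The roll is held with its near edge at (322,204).

Run:
```python
from h import *
s=snap('wrist'); st=r.get_state(); q=R.from_quat(st['eef_rot'])
for uv in ((322,204),(322,267)):
  for dz in (-.0076,.0114): print(uv,dz,(q.inv().apply(ray(s,[uv],st['tool_pos'][2]+dz)[0]-st['tool_pos'])*1000).round(1))
print(move([.6273,-.3079,.0120],-30))
```

```text
(322, 204) -0.0076 [27.4 -0.   7.6]
(322, 204) 0.0114 [ 34.   -0.  -11.4]
(322, 267) -0.0076 [-12.5   0.    7.6]
(322, 267) 0.0114 [ -0.9   0.  -11.4]
(array([ 6.73637025, -4.35056689, 14.40551843]), np.float64(0.12643509213944526), np.float64(150.12643509213945))
```

Emit:
{"op": "carry_out", "data": {"rows": [[[6.85, -4.35, 4], [0, 0, 0], 1], [[6.85, -4.35, 8], [0, 0, 0], 1], [[6.85, -4.35, 11], [0, 0, 0], 1], [[6.85, -4.35, 13], [0, 0, 0], 1], [[6.85, -4.35, 14], [0, 0, 0], 1], [[6.85, -4.35, 14.4], [0, 0, 0], 1], [[6.85, -4.35, 14.4], [0, 0, 0], 1], [[6.85, -4.35, 14.4], [0, 0, 0], 1], [[6.85, -4.35, 14.4], [0, 0, 0], 0.1], [[6.85, -4.35, 14.4], [0, 0, 0], 0.1], [[6.85, -4.35, 14.4], [0, 0, 0], 0.1], [[6.85, -4.35, 14.4], [0, 0, 0], 0.1]]}}

```text
clock: 19.0
tool_pos: [0.6271, -0.3099, 0.0131]
eef_rot: [-0.5, 0.866, -0.0, 0.0]
contact_force: [0.4, 0.6, -0.6]
opening: 0.9
finger_force: 0.0
```

Emit:
{"op": "carry_out", "data": {"rows": [[[0, 0, 0], [0, 0, 0], 0], [[0, 0, -2], [0, 0, 0], 0], [[0, 0, -6], [0, 0, 0], 0], [[0, 0, -11], [0, 0, 0], 0], [[0, 0, -16], [0, 0, 0], 0], [[0, 0, -16], [0, 0, 0], 0]]}}

```text
clock: 19.6
tool_pos: [0.6321, -0.31, 0.1828]
eef_rot: [-0.5, 0.866, -0.005, 0.006]
contact_force: [0.7, 0.1, -0.1]
opening: 0.995
finger_force: 0.0
```

Run:
```python
from h import *
s=snap('wrist','w11'); st=r.get_state(); hsv=cv2.cvtColor(s["image"],cv2.COLOR_RGB2HSV); H,S,V=[hsv[:,:,i].astype(int) for i in range(3)]
print(st["tool_pos"],st["q"].round(2))
# roll: dark within the pad
c0=proj(s,[[.6273,-.3079,.013]])[0].round().astype(int); print(c0)
m=np.zeros_like(V,np.uint8); cv2.circle(m,tuple(map(int,c0)),48,1,-1); m&=(V<75).astype(np.uint8)
m=cv2.morphologyEx(m,cv2.MORPH_OPEN,np.ones((5,5)))
c,a,w,cc=rect(s,m,c0+[0,-20],.013); print("roll",c,w,cv2.boundingRect(cc),cv2.minEnclosingCircle(cc))
# tube in scene and wrist
t=proj(s,[[.449,-.30,.015]])[0]; print("tube px",t)
mm=((V<130)&(H<14)&(S>70)).astype(np.uint8); 
for z in (.015,.03): 
  try:
    c,a,w,cc=rect(s,cv2.morphologyEx(mm,cv2.MORPH_OPEN,np.ones((3,3))),t,z); print("tube",c,a,w,cv2.boundingRect(cc))
  except Exception as e: print(e)
```

```text
[ 0.62989976 -0.3099259   0.17885548] [ 0.72  0.94 -0.71  1.35  0.64  1.08  2.53]
[329 178]
roll [ 627.7 -301.4] [49.8 62. ] (304, 152, 50, 55) ((327.89947509765625, 179.44386291503906), 27.59670639038086)
tube px [487.35829952  99.20207765]
tube [ 445.6 -290.5] 87.2 [ 31.3 106. ] (465, 49, 56, 108)
tube [ 452.5 -294.8] 87.2 [ 29.8 101. ] (465, 49, 56, 108)
```

```bash
python3 -c "
from h import *
print(move([.452,-.295,.18],-2.8))"
```

```text
(array([ 7.61242043, 16.1460613 , -0.28271924]), np.float64(-27.23803519462433), np.float64(149.96196480537566))
```

Emit:
{"op": "carry_out", "data": {"rows": [[[7.6, 16.1, -0.3], [0, 0, 82], 0], [[7.6, 16.1, -0.3], [0, 0, 82], 0], [[7.6, 16.1, -0.3], [0, 0, 82], 0], [[7.6, 16.1, -0.3], [0, 0, 82], 0], [[7.6, 16.1, -0.3], [0, 0, 82], 0], [[7.6, 16.1, -0.3], [0, 0, 82], 0], [[7.6, 16.1, -0.3], [0, 0, 82], 0], [[7.6, 16.1, -0.3], [0, 0, 82], 0], [[7.6, 16.1, -0.3], [0, 0, 82], 0], [[7.6, 16.1, -0.3], [0, 0, 82], 0], [[7.6, 16.1, -0.3], [0, 0, 82], 0]]}}

```text
clock: 20.75
tool_pos: [0.449, -0.2946, 0.1756]
eef_rot: [0.191, 0.982, 0.0, -0.001]
contact_force: [-0.2, -0.5, -0.6]
opening: 1.003
finger_force: 0.0
```

Emit:
{"op": "carry_out", "data": {"rows": [[[0, 0, 0], [0, 0, 71], 0], [[0, 0, 0], [0, 0, 71], 0], [[0, 0, 0], [0, 0, 71], 0], [[0, 0, 0], [0, 0, 71], 0], [[0, 0, 0], [0, 0, 71], 0], [[0, 0, 0], [0, 0, 71], 0], [[0, 0, 0], [0, 0, 71], 0], [[0, 0, 0], [0, 0, 71], 0], [[0, 0, 0], [0, 0, 71], 0], [[0, 0, 0], [0, 0, 71], 0]]}}

```text
clock: 21.75
tool_pos: [0.4493, -0.2947, 0.1756]
eef_rot: [0.724, 0.689, -0.0, -0.0]
contact_force: [0.2, -0.6, 0.8]
opening: 0.997
finger_force: 0.0
```

Run:
```python
from h import *
s=snap('wrist','w12'); st=r.get_state(); hsv=cv2.cvtColor(s["image"],cv2.COLOR_RGB2HSV); H,S,V=[hsv[:,:,i].astype(int) for i in range(3)]
print(st["q"].round(2))
t=proj(s,[[.4525,-.2948,.03]])[0]; print(t, [hsv[int(t[1])+dv,int(t[0])+du].tolist() for du,dv in ((0,0),(10,0),(-10,0),(35,0),(-35,0),(0,-30))])
mm=((V<100)&(H<14)&(S>75)).astype(np.uint8); mm=cv2.morphologyEx(mm,cv2.MORPH_OPEN,np.ones((3,3)))
try:
  c,a,w,cc=rect(s,mm,t,.03); print("tube",c,a,w,cv2.boundingRect(cc)); print(move(np.r_[c/1000,.007],a-90))
except Exception as e: print(e)
```

```text
[ 0.48  0.66  0.02  1.9  -0.02  0.58  0.47]
[322.98667696 188.76220821] [[10, 90, 68], [10, 91, 67], [10, 87, 70], [12, 74, 152], [12, 68, 102], [8, 85, 66]]
tube [ 452.8 -271.2] 86.8 [27.  58.6] (309, 137, 28, 58)
(array([ 2.36540397,  0.23955756, 16.85893549]), np.float64(0.3965044302006646), np.float64(-2.803495569799335))
```

Emit:
{"op": "carry_out", "data": {"newtons": 40, "rows": [[[0.15, 0.3, 3], [0, 0, 0], 0], [[0.15, 0.3, 7], [0, 0, 0], 0], [[0.15, 0.3, 10], [0, 0, 0], 0], [[0.15, 0.3, 13], [0, 0, 0], 0], [[0.15, 0.3, 15.5], [0, 0, 0], 0], [[0.15, 0.3, 16.7], [0, 0, 0], 0], [[0.15, 0.3, 16.7], [0, 0, 0], 0], [[0.15, 0.3, 16.7], [0, 0, 0], 1], [[0.15, 0.3, 16.7], [0, 0, 0], 1], [[0.15, 0.3, 16.7], [0, 0, 0], 1], [[0.15, 0.3, 16.7], [0, 0, 0], 1], [[0.15, 0.3, 16.7], [0, 0, 0], 1]]}}

```text
clock: 23.0
tool_pos: [0.4529, -0.2938, 0.0092]
eef_rot: [0.725, 0.688, 0.0, 0.0]
contact_force: [0.1, 0.2, 0.0]
opening: 0.57
finger_force: 0.0
```

Emit:
{"op": "carry_out", "data": {"rows": [[[0, 0, 0], [0, 0, 0], 1], [[0, 0, 0], [0, 0, 0], 1], [[0, 0, 0], [0, 0, 0], 1], [[0, 0, 0], [0, 0, 0], 1], [[0, 0, -3], [0, 0, 0], 1], [[0, 0, -7], [0, 0, 0], 1], [[0, 0, -10], [0, 0, 0], 1], [[0, 0, -10], [0, 0, 0], 1]]}}

```text
clock: 23.8
tool_pos: [0.4549, -0.295, 0.1119]
eef_rot: [0.726, 0.688, 0.001, 0.003]
contact_force: [1.5, -0.4, -2.2]
opening: 0.339
finger_force: 40.0
```

Run:
```python
from h import *
print(r.get_state()["q"].round(2)); print(move([.470,-.1285,.11],83.2-90))
s=snap('wrist','w13'); hsv=cv2.cvtColor(s["image"],cv2.COLOR_RGB2HSV); V=hsv[:,:,2]
print([(v,*s["image"][v,322].tolist()) for v in range(120,240,6)])
```

```text
[ 0.48  0.77  0.02  1.94 -0.03  0.43  0.46]
(array([16.70345028,  0.62664182,  0.14527134]), np.float64(3.7785092004734224), np.float64(-3.0214907995265783))
[(120, 131, 110, 97), (126, 130, 109, 96), (132, 130, 108, 96), (138, 134, 113, 98), (144, 103, 86, 76), (150, 106, 88, 77), (156, 105, 89, 79), (162, 104, 88, 76), (168, 101, 85, 74), (174, 74, 58, 50), (180, 68, 53, 45), (186, 77, 62, 53), (192, 75, 55, 46), (198, 71, 54, 46), (204, 77, 56, 45), (210, 81, 56, 46), (216, 71, 54, 46), (222, 70, 54, 47), (228, 70, 55, 46), (234, 65, 50, 44)]
```

Emit:
{"op": "carry_out", "data": {"rows": [[[16.7, 0.6, 0], [0, 0, 3.8], 1], [[16.7, 0.6, 0], [0, 0, 3.8], 1], [[16.7, 0.6, 0], [0, 0, 3.8], 1], [[16.7, 0.6, 0], [0, 0, 3.8], 1], [[16.7, 0.6, 0], [0, 0, 3.8], 1], [[16.7, 0.6, 0], [0, 0, 3.8], 1], [[16.7, 0.6, 0], [0, 0, 3.8], 1]]}}

```text
clock: 24.55
tool_pos: [0.4668, -0.129, 0.1081]
eef_rot: [0.749, 0.663, -0.001, 0.0]
contact_force: [0.1, 0.3, -2.7]
opening: 0.333
finger_force: 40.0
```

Run:
```python
from h import *
s=snap('wrist','w14'); st=r.get_state(); q=R.from_quat(st['eef_rot'])
for v in (170,173):
  for dz in (-.0092,.021): print(v,dz,(q.inv().apply(ray(s,[(322,v)],st['tool_pos'][2]+dz)[0]-st['tool_pos'])*1000).round(1))
print(move([.470,-.1285,.0132],83.2-90))
```

```text
170 -0.0092 [50.4  1.5  9.1]
170 0.021 [ 57.2   1.4 -21.1]
173 -0.0092 [48.8  1.5  9.1]
173 0.021 [ 55.8   1.4 -21.1]
(array([0.11050582, 0.30224512, 9.5075192 ]), np.float64(-0.19331998423521668), np.float64(-6.993319984235213))
```

Tube is centred in the grip (end at 49–50 mm, expected 50), so I'll place it.

Emit:
{"op": "carry_out", "data": {"rows": [[[0.1, 0.3, 3], [0, 0, 0], 1], [[0.1, 0.3, 6], [0, 0, 0], 1], [[0.1, 0.3, 8], [0, 0, 0], 1], [[0.1, 0.3, 9], [0, 0, 0], 1], [[0.1, 0.3, 9.4], [0, 0, 0], 1], [[0.1, 0.3, 9.4], [0, 0, 0], 1], [[0.1, 0.3, 9.4], [0, 0, 0], 1], [[0.1, 0.3, 9.4], [0, 0, 0], 0.4], [[0.1, 0.3, 9.4], [0, 0, 0], 0.4], [[0.1, 0.3, 9.4], [0, 0, 0], 0.4], [[0.1, 0.3, 9.4], [0, 0, 0], 0.4]]}}

```text
clock: 25.7
tool_pos: [0.4708, -0.1265, 0.0151]
eef_rot: [0.748, 0.664, 0.0, 0.0]
contact_force: [-0.2, 0.1, -0.2]
opening: 0.598
finger_force: 0.0
```

Emit:
{"op": "carry_out", "data": {"rows": [[[0, 0, 0], [0, 0, 0], 0.3], [[0, 0, -2], [0, 0, 0], 0.3], [[0, 0, -6], [0, 0, 0], 0.2], [[0, 0, -11], [0, 0, 0], 0], [[0, 0, -16], [0, 0, 0], 0], [[0, 0, -21], [0, 0, 0], 0], [[0, 0, -21], [0, 0, 0], 0]]}}

```text
clock: 26.4
tool_pos: [0.4738, -0.1276, 0.2305]
eef_rot: [0.748, 0.664, 0.004, 0.005]
contact_force: [-0.5, -0.6, 0.4]
opening: 1.0
finger_force: 0.0
```

Run:
```python
from h import *
print(r.get_state()["q"].round(2)); print(move([.6,.08,.23],80))
```

```text
[ 0.08  0.53  0.14  1.99 -0.12  0.62  0.18]
(array([22.12088246, 10.04577608,  0.15162946]), np.float64(-86.85376700123348), np.float64(-6.853767001233485))
```

Run:
```python
from h import *
print(move([.54,.2,.25],83))
```

```text
(array([33.31734153,  2.68131479, -1.94694491]), np.float64(-89.85376700123348), np.float64(-6.853767001233485))
```

Emit:
{"op": "carry_out", "data": {"rows": [[[33.3, 2.7, -2], [0, 0, -88], 0], [[33.3, 2.7, -2], [0, 0, -88], 0], [[33.3, 2.7, -2], [0, 0, -88], 0], [[33.3, 2.7, -2], [0, 0, -88], 0], [[33.3, 2.7, -2], [0, 0, -88], 0], [[33.3, 2.7, -2], [0, 0, -88], 0], [[33.3, 2.7, -2], [0, 0, -88], 0], [[33.3, 2.7, -2], [0, 0, -88], 0], [[33.3, 2.7, -2], [0, 0, -88], 0], [[33.3, 2.7, -2], [0, 0, -88], 0], [[33.3, 2.7, -2], [0, 0, -88], 0], [[33.3, 2.7, -2], [0, 0, -88], 0]]}}

```text
clock: 27.6
tool_pos: [0.5364, 0.2006, 0.2441]
eef_rot: [0.078, 0.997, -0.0, -0.001]
contact_force: [-0.5, -0.2, -0.1]
opening: 1.003
finger_force: 0.0
```

Run:
```python
from h import *
s=snap('wrist','w15'); print(r.get_state()["tool_pos"], s["pose"][:3,3])
hsv=cv2.cvtColor(s["image"],cv2.COLOR_RGB2HSV); H,S,V=[hsv[:,:,i].astype(int) for i in range(3)]
g=[(.4535,.2322),(.4659,.0595),(.470,-.1285)]
o=np.zeros((600,800,3),np.uint8)
for i,(c,z) in enumerate(zip(g,(.03,.01,.02))):
    u,v=proj(s,[[*c,.004]])[0]; print((u.round(),v.round()))
    a=cv2.getRectSubPix(s["image"],(100,100),(float(u),float(v))); o[:260,i*265:i*265+260]=cv2.resize(a,(260,260))
b=snap('scene')["image"]; o[265:600,:800]=cv2.resize(b[160:290,190:500],(800,335))
cv2.imwrite('pics/c15.png',o[:,:,::-1])
m=((S>130)&(H>12)&(H<32)).astype(np.uint8); m=cv2.morphologyEx(m,cv2.MORPH_CLOSE,np.ones((9,9)))
for z in (.004,.031,.05): c,a,w,cc=rect(s,m,proj(s,[[.4535,.2322,.04]])[0],z); print(z,c,a,w)
```

```text
[0.53653808 0.20060424 0.24426912] [0.45608058 0.2151117  0.38946971]
(np.float64(335.0), np.float64(98.0))
(np.float64(203.0), np.float64(130.0))
(np.float64(67.0), np.float64(156.0))
0.004 [453.3 238.4] 74.9 [38.2 86.5]
0.031 [453.5 236.8] 74.9 [35.5 80.4]
0.05 [453.6 235.6] 74.9 [33.6 76.1]
```

View pics/c15.png

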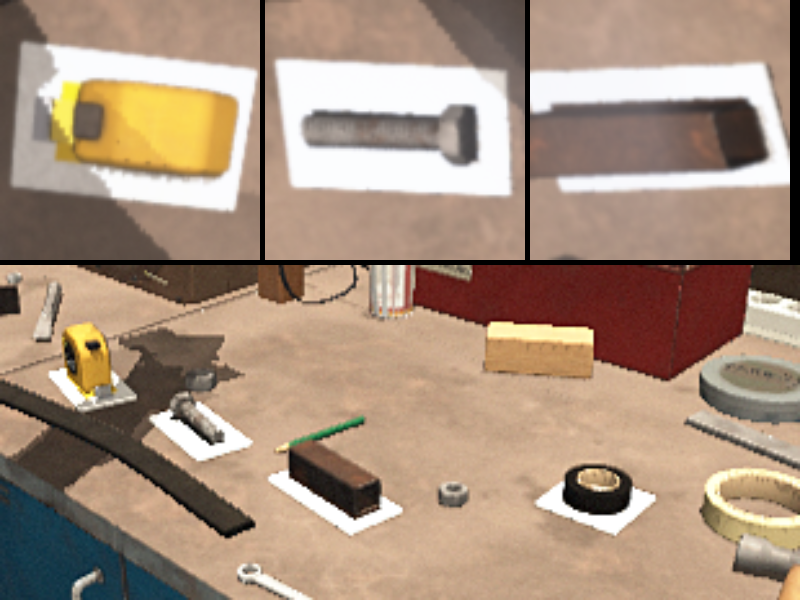

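The bolt and tube sit centred on their pads and the tape looks centred in the scene view. On the measure, a strip of printed yellow shows at the hook end (crop x 52–75), so it sits a few mm toward +y.

Run:
```python
from h import *
s=snap('wrist'); u=np.array([np.cos(np.radians(75)),np.sin(np.radians(75))])
f=lambda x,y:(335+(x-130)/2.6,98+(y-130)/2.6)
for n,p in dict(picend=(54,118),caseL=(76,122),caseR=(237,134),padL=(16,114),padR=(247,140)).items():
    print(n,[((ray(s,[f(*p)],z)[0][:2]-[.4535,.2322])@u*1000).round(1) for z in (.004,.02,.035,.05,.062)])
```

```text
picend [np.float64(-36.0), np.float64(-35.1), np.float64(-34.3), np.float64(-33.6), np.float64(-32.9)]
caseL [np.float64(-25.4), np.float64(-25.0), np.float64(-24.6), np.float64(-24.2), np.float64(-23.9)]
caseR [np.float64(52.1), np.float64(49.3), np.float64(46.7), np.float64(44.0), np.float64(41.9)]
padL [np.float64(-54.1), np.float64(-52.6), np.float64(-51.1), np.float64(-49.6), np.float64(-48.4)]
padR [np.float64(57.4), np.float64(54.3), np.float64(51.5), np.float64(48.6), np.float64(46.4)]
```

The readings agree: the case runs from −25 to about +45 mm along the pad, so it is ~10 mm off centre toward +y. I'll regrip it and shift it 10 mm.

Run:
```python
from h import *
print(move([.456,.242,.18],165),r.get_state()["q"].round(2))
```

```text
(array([8.61119255, 2.82127078, 6.46056817]), np.float64(-83.93708116996623), np.float64(81.06291883003375)) [-0.28  0.62 -0.27  1.72  0.21  0.84  0.77]
```

Emit:
{"op": "carry_out", "data": {"newtons": 35, "rows": [[[8.6, 2.8, 6.4], [0, 0, -84], 0], [[8.6, 2.8, 6.4], [0, 0, -84], 0], [[8.6, 2.8, 6.4], [0, 0, -84], 0], [[8.6, 2.8, 6.4], [0, 0, -84], 0], [[8.6, 2.8, 6.4], [0, 0, -84], 0], [[8.6, 2.8, 6.4], [0, 0, -84], 0], [[8.6, 2.8, 6.4], [0, 0, -84], 0], [[8.6, 2.8, 6.4], [0, 0, -84], 0], [[8.6, 2.8, 6.4], [0, 0, -84], 0], [[8.6, 2.8, 6.4], [0, 0, -84], 0], [[8.6, 2.8, 6.4], [0, 0, -84], 0]]}}

```text
clock: 28.85
tool_pos: [0.4562, 0.2416, 0.1807]
eef_rot: [-0.61, 0.793, 0.0, -0.0]
contact_force: [-1.2, 0.2, -0.4]
opening: 1.003
finger_force: 0.0
```

Run:
```python
from h import *
print(move([.456,.242,.02],165),r.get_state()["q"].round(2))
```

```text
(array([-0.03160828,  0.02704654, 16.06517744]), np.float64(0.10941321422467354), np.float64(165.10941321422467)) [-0.19  0.7  -0.64  1.94  0.63  0.72  1.67]
```

Emit:
{"op": "carry_out", "data": {"rows": [[[0, 0, 4], [0, 0, 0], 0], [[0, 0, 8], [0, 0, 0], 0], [[0, 0, 11], [0, 0, 0], 0], [[0, 0, 14], [0, 0, 0], 0], [[0, 0, 15.5], [0, 0, 0], 0], [[0, 0, 16], [0, 0, 0], 0], [[0, 0, 16], [0, 0, 0], 0], [[0, 0, 16], [0, 0, 0], 1], [[0, 0, 16], [0, 0, 0], 1], [[0, 0, 16], [0, 0, 0], 1], [[0, 0, 16], [0, 0, 0], 1], [[0, 0, 16], [0, 0, 0], 1]]}}

```text
clock: 30.05
tool_pos: [0.4563, 0.2418, 0.0211]
eef_rot: [-0.61, 0.793, 0.0, 0.0]
contact_force: [0.4, 0.3, -0.6]
opening: 0.569
finger_force: 0.0
```

Emit:
{"op": "carry_out", "data": {"rows": [[[0, 0, 0], [0, 0, 0], 1], [[0, 0, 0], [0, 0, 0], 1], [[0, 0, 0], [0, 0, 0], 1], [[0, 0, -1], [0, 0, 0], 1], [[0.5, 0, -1], [0, 0, 0], 1], [[1, 0, -1], [0, 0, 0], 1], [[1, 0, -1], [0, 0, 0], 1], [[1, 0, -0.5], [0, 0, 0], 1], [[1, 0, 0], [0, 0, 0], 1], [[1, 0, 0], [0, 0, 0], 1], [[1, 0, 0], [0, 0, 0], 1]]}}

```text
clock: 31.15
tool_pos: [0.4536, 0.2322, 0.0205]
eef_rot: [-0.61, 0.792, -0.0, 0.0]
contact_force: [0.0, 0.1, -1.0]
opening: 0.379
finger_force: 35.0
```

Emit:
{"op": "carry_out", "data": {"rows": [[[0, 0, 0], [0, 0, 0], 0.4], [[0, 0, 0], [0, 0, 0], 0.4], [[0, 0, 0], [0, 0, 0], 0.3], [[0, 0, 0], [0, 0, 0], 0.3], [[0, 0, -3], [0, 0, 0], 0.3], [[0, 0, -8], [0, 0, 0], 0], [[0, 0, -13], [0, 0, 0], 0], [[0, 0, -18], [0, 0, 0], 0], [[0, 0, -22], [0, 0, 0], 0], [[0, 0, -22], [0, 0, 0], 0]]}}

```text
clock: 32.15
tool_pos: [0.4558, 0.2343, 0.2458]
eef_rot: [-0.61, 0.793, -0.0, 0.005]
contact_force: [-0.3, -0.0, -0.4]
opening: 1.0
finger_force: 0.0
```

Emit:
{"op": "carry_out", "data": {"rows": [[[-8.6, -3, 0], [0, 0, 84], 0], [[-8.6, -3, 0], [0, 0, 84], 0], [[-8.6, -3, 0], [0, 0, 84], 0], [[-8.6, -3, 0], [0, 0, 84], 0], [[-8.6, -3, 0], [0, 0, 84], 0], [[-8.6, -3, 0], [0, 0, 84], 0], [[-8.6, -3, 0], [0, 0, 84], 0], [[-8.6, -3, 0], [0, 0, 84], 0], [[-8.6, -3, 0], [0, 0, 84], 0], [[-8.6, -3, 0], [0, 0, 84], 0], [[-8.6, -3, 0], [0, 0, 84], 0]]}}

```text
clock: 33.25
tool_pos: [0.5041, 0.3071, 0.2399]
eef_rot: [0.077, 0.997, -0.001, -0.0]
contact_force: [-0.3, -0.1, -0.3]
opening: 1.0
finger_force: 0.0
```

Run:
```python
from h import *
s=snap('wrist','w16'); st=r.get_state(); print(st["tool_pos"], s["pose"][:3,3])
hsv=cv2.cvtColor(s["image"],cv2.COLOR_RGB2HSV); H,S,V=[hsv[:,:,i].astype(int) for i in range(3)]
u=np.array([np.cos(np.radians(75)),np.sin(np.radians(75))])
# HSV profile along the pad axis, across the picture centre line, cast at z=.05
for t in range(-60,62,4):
    p=proj(s,[[.4535+u[0]*t/1000,.2322+u[1]*t/1000,.05]])[0].round().astype(int); print(t,hsv[p[1],p[0]].tolist(),end=' ')
m=((S>130)&(H>12)&(H<32)).astype(np.uint8); m=cv2.morphologyEx(m,cv2.MORPH_CLOSE,np.ones((9,9)))
print()
for z in (.004,.031,.05): c,a,w,cc=rect(s,m,proj(s,[[.4535,.2322,.04]])[0],z); print(z,c,a,w,((c/1000-[.4535,.2322])@u*1000).round(1))
```

```text
[0.50416275 0.30718159 0.23997183] [0.42362097 0.32176682 0.38518739]
-60 [11, 72, 181] -56 [11, 71, 180] -52 [12, 69, 181] -48 [12, 71, 179] -44 [12, 71, 183] -40 [12, 70, 171] -36 [11, 52, 78] -32 [11, 51, 80] -28 [12, 49, 68] -24 [19, 175, 162] -20 [19, 177, 179] -16 [19, 178, 186] -12 [19, 174, 177] -8 [18, 162, 142] -4 [18, 163, 142] 0 [18, 158, 144] 4 [18, 152, 144] 8 [18, 148, 146] 12 [17, 142, 145] 16 [17, 136, 141] 20 [17, 138, 133] 24 [17, 139, 132] 28 [18, 142, 131] 32 [18, 141, 125] 36 [17, 135, 98] 40 [21, 168, 179] 44 [14, 23, 186] 48 [13, 22, 189] 52 [14, 23, 190] 56 [11, 22, 188] 60 [11, 57, 98] 
0.004 [457.4 224.5] 74.9 [47.1 83.1] -6.4
0.031 [455.  231.4] 74.9 [43.8 77.2] -0.4
0.05 [453.3 236.3] 74.9 [41.4 73.1] 3.9
```

The measure is now within about 2 mm: its end and the printed end coincide, and the button has moved from about −25 to −36 mm. All four things are seated and the nuts weren't touched, so I'm handing in.

```bash
python3 -c "
from plant import r
print(r.finish_job())"
```

```text
the job is handed in; nothing more can be done
None
```

The tape measure, tape roll, square tube and bolt are each on their own pad, centred by camera to within a few millimetres; the nuts were left alone and the job is handed in (about 33 s used, no verdict returned).

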